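Pack the washed stand parts into their fitted case

ROBOT

A 7-joint arm with a two-finger parallel gripper is mounted at the origin on the work surface. World frame = base frame: x ahead of the robot, y to its left, z up, the work surface at z = 0. Lengths are in mm, angles in rad, forces in N, time in s.
With the tool pointing down it reaches from about 425 to 875 mm from the base axis. Payload 8.4 kg.
Tool frame: the origin (TCP) lies on the centre line of the jaws, within the pads' length; the fingertips stand 14 mm ahead of it and the grasp point (between the pads) lies 5 mm behind it; z points along the fingers, y is the line along which they close (so a half turn about z gives the same grasp; the last joint's range is limited). The gripper opens to 87 mm and grips with 3 to 60 N. Pads are 19 mm wide; open, the fingers measure 117 mm over their backs; the gripper's body (75 mm by 190 mm) begins 51 mm behind the grasp point.
Start: joints at [1.209, 0.333, 0.04, 1.465, -0.013, 1.343, -0.059], TCP at [168.839, -627.66, 236.546] pointing down, gripper open.
Joint ranges: [-2.58, 2.58], [-0.38, 2.09], [-1.3, 1.39], [0.25, 2.4], [-1.5, 4.64], [0.08, 2.09], [-2.65, 2.65]. Speed limits (rad/s): [2.22, 2.22, 2.79, 2.79, 3.14, 3.14, 3.14].

INTERFACE

Orientations are given as a rotation vector (axis times angle).
In Python, from cell import status, viewer, job gives the robot as it stands.
- The arm moves only by the shell command python3 -m creep 'ROWS' [FORCE]. ROWS is JSON, a list of rows, each an object of numbers: "jaw": the closure in counts, from 0 (fully open) to 255 (shut); "x", "y", "z": the shift along the tool's x, y, z in mm; "turn": the turn about the tool's z in rad. A call has exactly 10 rows; each row shifts and turns the commanded pose from where the row before left it, along the tool's axes as they then stand; what a row does not reach is not made up. A row lasts 1/12 s, in which the tool goes at most 41.7 mm and 7.16 degrees, less where a joint would pass 70% of its speed; a pose out of reach is approached as far as the arm can. A call with a gripper value outside its range is refused whole. The fingers move at their own pace and stop on an object; FORCE is the grip in N (left out, the last holds). Time passes only in rows, so rows that do not move let the fingers close, or fill a call up. It gives the time, the measured TCP pose, the force, the opening and the grip force at its end, in the units of the state.
- status.read_state(): the state, without advancing time (a new reading comes with each control period).
- viewer.read_camera(name): name is "side" or "top" or "wrist"; returns a dict with "frame" (480x640x3 uint8, blue, green, red), "depth" (480x640 float32, mm along the optical axis (not along the pixel's ray), 0 where there is no reading), "intrinsics" (3x3 intrinsics, pixels), "dist" ([k1, k2, p1, p2, k3] as OpenCV has them; the pictures are not rectified), "pose" (4x4, takes a point from camera to world coordinates). Camera axes: x right, y up, looking along -z (the intrinsics and any distortion apply to the point x, -y, -z); pixel columns grow to the right and rows downward; lengths in mm; the calibration is good to about 2 mm. A picture is of the moment at which its call begins.
- job.sign_off(): hands the job in; it is judged then, once.
Trained networks look in the newest picture that a camera, given by its name, has taken for a name from the list of things; names that differ only in an ending like _2 or _b are one class to them, and where a whole thing is asked for, a point or a joint stands for the part that bears it (a point fixed in the world has none). Each returns a list of dicts, best first, with "confidence" (0 to 1); they miss things now and then, are a little off and sometimes report something else, mostly with a low value. They report only what shows in the picture. A call takes as long as a camera call. They do not tell look-alikes from the thing itself.
- viewer.recognise(target, camera): "bbox" ([centre column, centre row, width, height] in pixels, round what is visible of it).
- viewer.tip_of(target, camera): "uv" ([column, row] in pixels: a listed point, or the origin of a listed thing).
The state is a dict: "clock": time; "joint_positions": joint angles; "qd": joint speeds; "joint_torque": joint torques, N m; "tool_pos": TCP position; "ee_rot": TCP orientation; "force": force on the tool from outside, world axes, zero at the start; "torque": the same for the moment, N m; "grip_width": opening from 0.0 (shut) to 1.0 (fully open); "grip_force": force on a finger pad.
Only numpy, scipy, OpenCV 4.12 (cv2) and the standard library are available. Lean on these libraries where they do the work, as an engineer would, in place of code of your own. Each camera call takes 0.05 s, during which the arm holds its last target. There are 200 camera calls.

TASK

Pack the three washed stand parts (the elbow, the stepped block from the sloping drying stand, and the bridge) into the open grey case so that all three stand upright and fully home. They nest over one another, so only one order works: the elbow's foot goes on the case floor first, then the stepped block with its ledge over that foot, then the bridge with its arm over that ledge. Lower each part in rather than dropping it, leave the bottles and the beaker undisturbed, and let go of everything at the end.

Things in the scene. Friction and masses are not known exactly. Their poses are not given: they have to be found in the camera images.
- case: Open grey box, fixed, 176 x 80 mm and 66 mm high outside, walls and floor 6 mm thick; empty. Origin under its centre, z up, x along its length. Inside 164 (x) by 68 (y), 60 mm deep. Both ends are alike: the packing may be turned end for end. Packed, about 2.5 mm stays free at each end wall, 3 mm between foot and block, 5 mm each side of the bridge's stem, 4 mm at each side wall.
- case_floor (a point): Centre of the case's inner floor, 6 mm above the bench, axes as the case. A packing that fits, in this frame, each part's axes along the case's, y = 0: elbow origin x +29.5 mm, z 0; stepped block x -51.5 mm, z 0; bridge x +30 mm, z 20 mm (standing on the elbow's foot).
- elbow: Loose L-shaped aluminium elbow, 0.36 kg, on the bench, foot down, z up. Origin: centre of the foot's underside. In mm: foot x -50..50, y -30..30, z 0..20; upright at its +x end x 26..50, y -30..30, up to z 65; on top a grip lug x 26..50, y -15..15, z 65..105. Grip the lug across y (30 mm).
- step: Loose white plastic stepped block, 0.30 kg, its underside on the sloping face of the drying stand: z leans 30 degrees, +x points up the slope. Origin: centre of the leg's underside. In mm: leg x -28..28, y -30..30, z 0..45; ledge x 28..56, y -30..30, z 22..45 (open beneath); grip lug x -28..4, y -15..15, z 45..105. Grip the lug across y, tool tilted with the block; pack it upright.
- bridge: Loose steel bridge, 0.34 kg, on the bench on its stem, z up. Origin: centre of the stem's underside. In mm: stem x -21..21, y -30..30, z 0..45; arm on its -x side x -73..-21, y -30..30, z 27..45 (open beneath); grip lug x -24..6, y -15..15, z 45..85. Grip the lug across y (30 mm).
- stand: Fixed grey drying stand. Origin on the bench, z up. Its face, 150 x 120 mm, rises towards the stand's +x at 30 degrees and passes 65 mm above the origin; a lip 16 mm high stops the stepped block on the low side. Highest edge 107 mm above the bench.
- wash_bottle: Bystander: white bottle 66 mm across, 160 mm tall, origin under its centre. Leave it.
- amber_bottle: Bystander: amber bottle 72 mm across, 140 mm tall, origin under its centre. Leave it.
- beaker: Bystander: white beaker 70 mm across, 85 mm tall, origin under its centre. Leave it.
There are look-alikes about, which are no part of the job. What is shaped like the bridge but purple or red is not meant.

How it is judged:
By the outcome, as a careful person would: the job done as asked, in the order asked, and still so for the second after the job is handed in, with the robot touching nothing.
It also fails if it takes over 72 s, if anything falls off the work surface, if the arm or the gripper's body presses on something with over 40 N, if the wrist force passes 120 N, or if a joint passes its speed limit or range.

## Working session

There is one attempt and no reset: what is moved stays moved. The work goes in short steps, Python scripts to look and compute and a shell command to move; the robot and the scene stay as the last step left them, time stands still between calls to the robot, and variables do not carry over. Pictures are saved under pics/ and viewed, at most 13 in all, crops included, and the job is handed in when it is done.

```bash
mkdir -p pics; ls; python3 - <<'E'
from cell import status, viewer
import cv2,numpy as np
s=status.read_state(); print({k:np.round(v,3).tolist() for k,v in s.items()})
ims=[]
for c in ['top','side']:
    r=viewer.read_camera(c); cv2.imwrite(f'pics/{c}0.png',r['frame']); np.savez(f'pics/{c}0.npz',**r)
    print(c,np.round(r['pose'],3).tolist(),r['intrinsics'].tolist() if hasattr(r['intrinsics'],'tolist') else r['intrinsics'],r['dist'])
    for n in ['case','case_floor','elbow','step','bridge','stand','wash_bottle','amber_bottle','beaker']:
        try:
            a=[(np.round(d['bbox']).tolist(),round(d['confidence'],2)) for d in viewer.recognise(n,c)] if n!='case_floor' else ''
            b=[(np.round(d['uv']).tolist(),round(d['confidence'],2)) for d in viewer.tip_of(n,c)]
            print(n,a,b)
        except Exception as e: print(n,e)
E
```

```text
pics
{'clock': 0.0, 'joint_positions': [1.209, 0.334, 0.04, 1.466, -0.013, 1.343, -0.059], 'qd': [0.001, 0.0, 0.001, -0.001, 0.001, 0.002, 0.0], 'joint_torque': [0.0, -65.635, 1.336, -40.381, -0.06, 0.045, 0.0], 'tool_pos': [168.711, -627.257, 235.65], 'ee_rot': [-3.113, -0.411, 0.001], 'force': [-0.499, 0.117, -0.169], 'torque': [0.029, 0.027, 0.01], 'grip_force': 0.0, 'grip_width': 1.002}
top [[-0.014, 0.993, -0.12, 489.086], [-1.0, -0.017, -0.021, -50.177], [-0.022, 0.119, 0.993, 1227.462], [0.0, 0.0, 0.0, 1.0]] [[569.8294892149484, 0.0, 326.00086303566894], [0.0, 569.8294892149484, 236.78350617031623], [0.0, 0.0, 1.0]] [0.00213115 0.         0.         0.         0.        ]
case [([316.0, 250.0, 57.0, 89.0], 0.68)] [([315.0, 253.0], 0.81), ([358.0, 171.0], 0.54)]
case_floor  [([319.0, 250.0], 0.83)]
elbow [([453.0, 324.0, 38.0, 48.0], 0.96), ([433.0, 252.0, 46.0, 49.0], 0.48)] [([447.0, 328.0], 0.62)]
step [([168.0, 279.0, 40.0, 65.0], 0.89)] [([174.0, 271.0], 0.8), ([181.0, 201.0], 0.16)]
bridge [([432.0, 182.0, 49.0, 32.0], 0.72), ([431.0, 250.0, 47.0, 50.0], 0.71)] [([414.0, 
[... 756 characters left out ...]
4.0, 253.0], 0.84)]
case_floor  [([301.0, 252.0], 0.85)]
elbow [([262.0, 377.0, 55.0, 46.0], 0.55)] [([265.0, 382.0], 0.62)]
step [([250.0, 149.0, 52.0, 42.0], 0.86)] [([256.0, 159.0], 0.9)]
bridge [([335.0, 337.0, 55.0, 49.0], 0.72), ([406.0, 320.0, 46.0, 49.0], 0.67), ([363.0, 411.0, 55.0, 65.0], 0.66)] [([398.0, 318.0], 0.9), ([366.0, 406.0], 0.76), ([344.0, 337.0], 0.65)]
stand [([260.0, 154.0, 62.0, 66.0], 0.95)] [([255.0, 174.0], 0.74)]
wash_bottle [([362.0, 188.0, 29.0, 62.0], 0.57)] [([362.0, 203.0], 0.86)]
amber_bottle [([390.0, 253.0, 39.0, 55.0], 0.93)] [([389.0, 268.0], 0.96)]
beaker [([364.0, 185.0, 32.0, 61.0], 0.73), ([317.0, 151.0, 27.0, 34.0], 0.68)] [([316.0, 165.0], 0.68)]
```

View pics/top0.png

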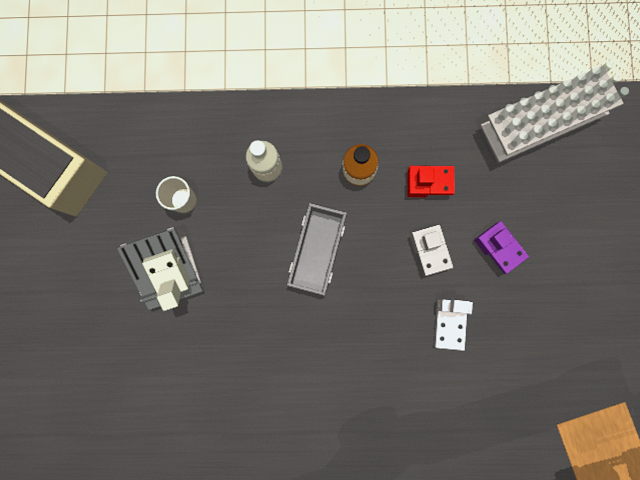

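View pics/side0.png

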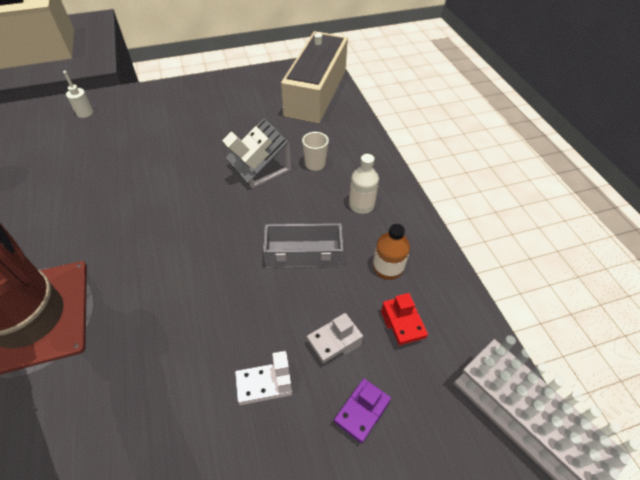

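The top view shows the case at (317,250), the elbow at (453,325) and the stepped block on its stand at (167,277). The bottles are at (263,162) and (361,165), and the beaker at (175,195).

Bridge candidates are light grey (433,250), purple (502,247) and red (432,181), so I choose the grey one. The elbow is the white piece with four holes at (453,325).

Next I fit the models to the depth clouds.

```bash
cat > h.py <<'E'
import numpy as np, cv2
from scipy.optimize import least_squares
from scipy.spatial.transform import Rotation as R
from cell import status, viewer
B=lambda *a:(np.array(a[0::2],float),np.array(a[1::2],float))
M={'elbow':[B(-50,50,-30,30,0,20),B(26,50,-30,30,0,65),B(26,50,-15,15,65,105)],
'step':[B(-28,28,-30,30,0,45),B(28,56,-30,30,22,45),B(-28,4,-15,15,45,105)],
'bridge':[B(-21,21,-30,30,0,45),B(-73,-21,-30,30,27,45),B(-24,6,-15,15,45,85)],
'case':[B(-88,88,-40,40,0,6),B(-88,88,-40,-34,0,66),B(-88,88,34,40,0,66),B(-88,-82,-40,40,0,66),B(82,88,-40,40,0,66)]}
def sdf(p,boxes):
    d=[]
    for lo,hi in boxes:
        q=np.abs(p-(lo+hi)/2)-(hi-lo)/2
        d.append(np.linalg.norm(np.maximum(q,0),axis=1)+np.minimum(q.max(1),0))
    return np.min(d,0)
def cloud(r):
    d=r['depth']; v,u=np.nonzero(d>0); z=d[v,u]
    n=cv2.undistortPoints(np.stack([u,v],1).astype(float)[:,None],r['intrinsics'],r['dist'])[:,0]
    c=np.stack([n[:,0]*z,-n[:,1]*z,-z],1); P=r['pose']
    return c@P[:3,:3].T+P[:3,3], r['frame'][v,u].astype(int)
def pix(p,r):
    P=r['pose']; c=(np.atleast_2d(p)-P[:3,3])@P[:3,:3]; c=c*[1,-1,-1]
    return cv2.projectPoints(c,np.zeros(3),np.zeros(3),r['intrinsics'],r['dist'])[0][:,0]
def ray(uv,r,z=0):
    n=cv2.undistortPoints(np.array([[uv]],float),r['intrinsics'],r['dist'])[0,0]
    P=r['pose']; d=P[:3,:3]@[n[0],-n[1],-1]; return P[:3,3]+d*(z-P[2,3])/d[2]
def rot(yaw,tilt=0): # part lean: +x up the slope
    return (R.from_euler('z',yaw)*R.from_euler('y',-tilt)).as_matrix()
def fit(name,pts,x0,tilt=0,z=0,freez=False,loss='soft_l1'):
    f=lambda q:sdf((pts-[q[0],q[1],q[3] if freez else z])@rot(q[2],tilt),M[name])
    s=least_squares(f,x0,loss=loss,f_scale=2,x_scale=[10,10,.1,10][:len(x0)])
    return s.x,s.cost/len(pts),np.median(np.abs(f(s.x)))
E
python3 - <<'E'
from h import *
rs={c:dict(np.load(f'pics/{c}0.npz')) for c in ['top','side']}
C={c:cloud(r) for c,r in rs.items()}
g={'elbow':(447,328),'bridge':(423,241),'case':(315,253),'step':(174,271)}
for n,uv in g.items():
    p0=ray(uv,rs['top'],80 if n=='step' else 0)
    for cs in (['top'],['side'],['top','side']):
        pts=np.vstack([C[c][0] for c in cs]); col=np.vstack([C[c][1] for c in cs])
        k=(np.hypot(*(pts-p0)[:,:2].T)<(110 if n=='case' else 85))&(pts[:,2]>8)
        if n=='step': k&=(col.min(1)>135)&(pts[:,2]>45)&(np.hypot(*(pts-p0)[:,:2].T)<75)
        best=min((fit(n,pts[k],[*p0[:2],y]+([70] if n=='step' else []),tilt=np.pi/6 if n=='step' else 0,freez=n=='step') for y in ([-.3] if n=='case' else [-.4,0,.4])),key=lambda t:t[1])
        print(n,cs,k.sum(),np.round(p0),np.round(best[0],3),np.round(best[1:],2))
for n,uv,h in [('wash_bottle',(266,163),0),('amber_bottle',(361,171),0),('beaker',(182,199),0)]: print(n,ray(uv,rs['top']).round())
r=rs['top']; cv2.imwrite('pics/crop.png',cv2.resize(r['frame'][150:370,380:560],None,fx=3,fy=3)[:600])
E
```

```text
elbow ['top'] 1516 [ 438. -278.    0.] [ 4.46507e+02 -2.85006e+02 -1.05000e-01] [1.49 1.31]
elbow ['side'] 1891 [ 438. -278.    0.] [ 4.47183e+02 -2.85255e+02 -1.08000e-01] [0.9  0.95]
elbow ['top', 'side'] 3407 [ 438. -278.    0.] [ 4.47162e+02 -2.85192e+02 -1.08000e-01] [1.17 1.08]
bridge ['top'] 1387 [ 624. -234.    0.] [ 6.26657e+02 -2.40591e+02  2.63000e-01] [1.51 1.13]
bridge ['side'] 1584 [ 624. -234.    0.] [ 6.26673e+02 -2.40681e+02  2.66000e-01] [0.77 0.76]
bridge ['top', 'side'] 2971 [ 624. -234.    0.] [ 6.26666e+02 -2.40651e+02  2.66000e-01] [1.12 0.88]
case ['top'] 1615 [602.  -1.   0.] [ 6.01801e+02 -6.17800e+00 -2.74000e-01] [1.93 1.65]
case ['side'] 2684 [602.  -1.   0.] [ 6.0502e+02 -1.0179e+01 -3.1900e-01] [1.15 1.3 ]
case ['top', 'side'] 4299 [602.  -1.   0.] [ 6.0470e+02 -1.2582e+01 -2.7500e-01] [1.53 1.19]
step ['top'] 1409 [563. 283.  80.] [5.61133e+02 2.95765e+02 3.18000e-01 6.42770e+01] [1.03 0.98]
step ['side'] 613 [563. 283.  80.] [5.61340e+02 2.93054e+02 3.12000e-01 6.28150e+01] [0.87 0.9 ]
step ['top', 'side'] 2022 [563. 283.  80.] [5.61723e+02 2.94169e+02 3.26000e-01 6.39300e+01] [1.06 1.01]
wash_bottle [803. 105.   0.]
amber_bottle [ 781. -104.    0.]
beaker [726. 291.   0.]
```

View pics/crop.png

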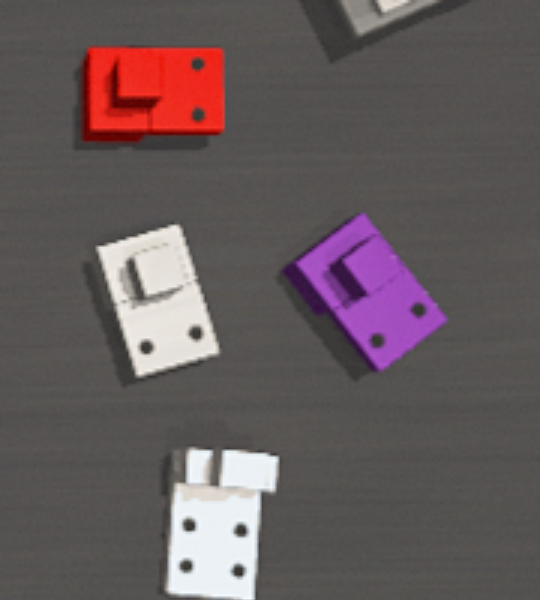

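The crop shows the grey bridge at (433,250), with its lug at the far end and two holes in the arm, next to the purple and red look-alikes. Its fit matches the given sizes to about 1 mm. The rows have no tilt, so I'll lift the stepped block with the tool vertical and set it upright on the bench with a loose grip. The elbow goes first.

```bash
cat >> h.py <<'E'
def here():
    s=status.read_state(); m=R.from_rotvec(s['ee_rot']).as_matrix()
    return s,np.array(s['tool_pos']),np.arctan2(m[1,0],m[0,0]),m
def go(t,yaw):
    """turn first, then shifts in the turned frame"""
    s,p,y,m=here(); turn=y-yaw; m2=m@R.from_euler('z',turn).as_matrix()
    print('t',round(s['clock'],2),'TCP',p.round(1),'yaw',round(y,3),'turn',round(turn,3),'shift',(m2.T@(np.array(t)-p)).round(1),'F',np.round(s['force'],1),'w',round(s['grip_width'],3),'gf',round(s['grip_force'],1))
E
python3 -m creep '[{"turn":0.093},{"turn":0.092},{"turn":0.092},{"turn":0.092},{"x":24,"y":-32},{"x":24,"y":-32},{"x":24,"y":-32},{"x":24,"y":-32},{"x":24,"y":-32},{"x":24,"y":-32}]' 60
python3 -m creep '[{"x":24,"y":-32},{"x":24,"y":-32},{"x":24,"y":-32},{"x":24,"y":-32},{"x":20,"y":-25},{"x":10,"y":-15},{},{},{},{}]'
python3 - <<'E'
from h import *
go([485,-289,83],-.107)
r=viewer.read_camera('wrist'); cv2.imwrite('pics/w1.png',r['frame']); np.savez('pics/w1.npz',**r)
P,c=cloud(r); k=(np.hypot(P[:,0]-447,P[:,1]+285)<90)&(P[:,2]>8)&(P[:,2]<112)
print(r['pose'].round(3).tolist(),k.sum(),fit('elbow',P[k],[447,-285,-.107]) if k.sum()>50 else '')
E
```

```text
t 1.8 TCP [ 168.8 -627.7  236.5] yaw 0.263 turn 0.37 shift [ 278.2 -370.5  153.5] F [-0.9 -0.4  0.2] w 0.999 gf 0.0
[[0.26, 0.921, 0.291, 249.013], [-0.966, 0.248, 0.077, -606.802], [-0.001, -0.301, 0.954, 383.293], [0.0, 0.0, 0.0, 1.0]] 0 schema error: expected keys jaw, x, y, z, turn
schema error: expected keys jaw, x, y, z, turn
```

View pics/w1.png

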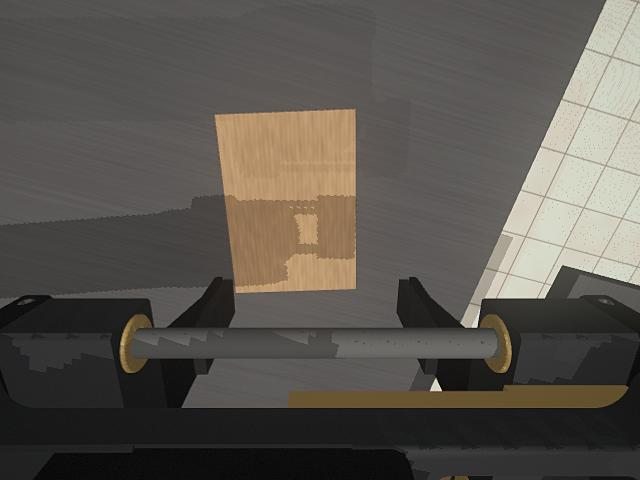

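That wrist picture only shows the bench and a wooden board at (285,200), because the move was refused: every key is required in each row. I retry with full rows.

```bash
python3 -m creep '[{"jaw":0,"x":0,"y":0,"z":0,"turn":0.093},{"jaw":0,"x":0,"y":0,"z":0,"turn":0.092},{"jaw":0,"x":0,"y":0,"z":0,"turn":0.092},{"jaw":0,"x":0,"y":0,"z":0,"turn":0.092},{"jaw":0,"x":24,"y":-32,"z":0,"turn":0},{"jaw":0,"x":24,"y":-32,"z":0,"turn":0},{"jaw":0,"x":24,"y":-32,"z":0,"turn":0},{"jaw":0,"x":24,"y":-32,"z":0,"turn":0},{"jaw":0,"x":24,"y":-32,"z":0,"turn":0},{"jaw":0,"x":24,"y":-32,"z":0,"turn":0}]' 60
python3 -m creep '[{"jaw":0,"x":24,"y":-32,"z":0,"turn":0},{"jaw":0,"x":24,"y":-32,"z":0,"turn":0},{"jaw":0,"x":24,"y":-32,"z":0,"turn":0},{"jaw":0,"x":24,"y":-32,"z":0,"turn":0},{"jaw":0,"x":20,"y":-25,"z":0,"turn":0},{"jaw":0,"x":14,"y":-18,"z":0,"turn":0},{"jaw":0,"x":0,"y":0,"z":0,"turn":0},{"jaw":0,"x":0,"y":0,"z":0,"turn":0},{"jaw":0,"x":0,"y":0,"z":0,"turn":0},{"jaw":0,"x":0,"y":0,"z":0,"turn":0}]'
python3 - <<'E'
from h import *
go([485,-289,83],-.107)
r=viewer.read_camera('wrist'); cv2.imwrite('pics/w1.png',r['frame']); np.savez('pics/w1.npz',**r)
P,c=cloud(r); k=(np.hypot(P[:,0]-447,P[:,1]+285)<90)&(P[:,2]>8)&(P[:,2]<112)
print(k.sum(),fit('elbow',P[k],[447,-285,-.107]) if k.sum()>50 else '')
E
```

```text
clock: 2.68
tool_pos: [333.4, -450.4, 236.8]
ee_rot: [3.137, -0.167, 0.0]
force: [0.7, -0.4, -0.1]
grip_width: 1.0
grip_force: 0.0
clock: 3.52
tool_pos: [478.8, -297.1, 236.6]
ee_rot: [3.137, -0.17, -0.0]
force: [0.1, 0.0, 0.7]
grip_width: 1.002
grip_force: 0.0
t 3.52 TCP [ 478.8 -297.1  236.6] yaw -0.108 turn -0.001 shift [  5.3  -8.8 153.5] F [0.1 0.  0.7] w 1.002 gf 0.0
4733 (array([ 4.45350255e+02, -2.85755119e+02, -1.05462389e-01]), np.float64(0.6413079944568508), np.float64(0.9442076202244039))
```

```bash
python3 -m creep '[{"jaw":0,"x":4,"y":-8,"z":0,"turn":0},{"jaw":0,"x":0,"y":0,"z":30,"turn":0},{"jaw":0,"x":0,"y":0,"z":30,"turn":0},{"jaw":0,"x":0,"y":0,"z":30,"turn":0},{"jaw":0,"x":0,"y":0,"z":30,"turn":0},{"jaw":0,"x":0,"y":0,"z":20,"turn":0},{"jaw":0,"x":0,"y":0,"z":13,"turn":0},{"jaw":0,"x":0,"y":0,"z":0,"turn":0},{"jaw":180,"x":0,"y":0,"z":0,"turn":0},{"jaw":255,"x":0,"y":0,"z":0,"turn":0}]'
python3 -m creep '[{"jaw":255,"x":0,"y":0,"z":0,"turn":0},{"jaw":255,"x":0,"y":0,"z":0,"turn":0},{"jaw":255,"x":0,"y":0,"z":0,"turn":0},{"jaw":255,"x":0,"y":0,"z":0,"turn":0},{"jaw":255,"x":0,"y":0,"z":0,"turn":0},{"jaw":255,"x":0,"y":0,"z":0,"turn":0},{"jaw":255,"x":0,"y":0,"z":0,"turn":0},{"jaw":255,"x":0,"y":0,"z":0,"turn":0},{"jaw":255,"x":0,"y":0,"z":0,"turn":0},{"jaw":255,"x":0,"y":0,"z":0,"turn":0}]'
```

```text
clock: 4.4
tool_pos: [485.3, -288.5, 84.8]
ee_rot: [3.137, -0.167, 0.002]
force: [1.1, -0.2, 0.2]
grip_width: 0.922
grip_force: 0.0
clock: 5.23
tool_pos: [484.6, -288.5, 83.6]
ee_rot: [3.137, -0.167, 0.0]
force: [-0.6, -2.1, 0.1]
grip_width: 0.343
grip_force: 59.8
```

```bash
python3 -m creep '[{"jaw":255,"x":0,"y":0,"z":-16,"turn":0},{"jaw":255,"x":0,"y":0,"z":-28,"turn":0},{"jaw":255,"x":0,"y":0,"z":-30,"turn":0},{"jaw":255,"x":0,"y":0,"z":-30,"turn":0},{"jaw":255,"x":0,"y":0,"z":-30,"turn":0},{"jaw":255,"x":0,"y":0,"z":0,"turn":0.09},{"jaw":255,"x":0,"y":0,"z":0,"turn":0.083},{"jaw":255,"x":6,"y":-15,"z":0,"turn":0},{"jaw":255,"x":11,"y":-28,"z":0,"turn":0},{"jaw":255,"x":11,"y":-30,"z":0,"turn":0}]'
python3 -m creep '[{"jaw":255,"x":11,"y":-33,"z":0,"turn":0},{"jaw":255,"x":11,"y":-33,"z":0,"turn":0},{"jaw":255,"x":11,"y":-33,"z":0,"turn":0},{"jaw":255,"x":11,"y":-33,"z":0,"turn":0},{"jaw":255,"x":11,"y":-33,"z":0,"turn":0},{"jaw":255,"x":11,"y":-33,"z":0,"turn":0},{"jaw":255,"x":6,"y":-18,"z":0,"turn":0},{"jaw":255,"x":4,"y":-10,"z":0,"turn":0},{"jaw":255,"x":0,"y":0,"z":0,"turn":0},{"jaw":255,"x":0,"y":0,"z":0,"turn":0}]'
cat >> h.py <<'E'
def look(tag,cams=('wrist','top','side')):
    rs={}
    for c in cams:
        rs[c]=r=viewer.read_camera(c); cv2.imwrite(f'pics/{tag}_{c}.png',r['frame']); np.savez(f'pics/{tag}_{c}.npz',**r)
    return rs
def rim(P,x0):
    """case pose from the rim top: points with z 60..70, inside a loose frame"""
    q=(P-[x0[0],x0[1],0])@rot(x0[2]); k=(abs(P[:,2]-66)<6)&(abs(q[:,0])<100)&(abs(q[:,1])<50)&((abs(q[:,0])>70)|(abs(q[:,1])>26))
    return k
E
python3 - <<'E'
from h import *
go([668.8,-28,214],-.28)
rs=look('c1')
for c,r in rs.items():
    P,_=cloud(r); k=rim(P,[603,-9,-.28]); print(c,k.sum(), fit('case',P[k],[603,-9,-.28]) if k.sum()>80 else '')
E
```

```text
clock: 6.07
tool_pos: [530.9, -226.2, 216.8]
ee_rot: [3.11, -0.442, -0.003]
force: [1.0, 0.1, -4.4]
grip_width: 0.342
grip_force: 59.8
clock: 6.9
tool_pos: [666.5, -29.9, 216.6]
ee_rot: [3.11, -0.437, -0.003]
force: [1.3, 0.3, -3.7]
grip_width: 0.341
grip_force: 59.8
t 6.9 TCP [666.5 -29.9 216.6] yaw -0.279 turn 0.001 shift [ 1.7 -2.5  2.6] F [ 1.3  0.3 -3.7] w 0.341 gf 59.8
wrist 1135 (array([ 6.05199242e+02, -7.80994390e+00, -2.82025307e-01]), np.float64(0.588585819498348), np.float64(0.8963569871568211))
top 54 
side 491 (array([ 6.05190801e+02, -8.07758133e+00, -2.70103281e-01]), np.float64(0.6737532418878474), np.float64(0.8492563741638648))
```

View pics/c1_wrist.png

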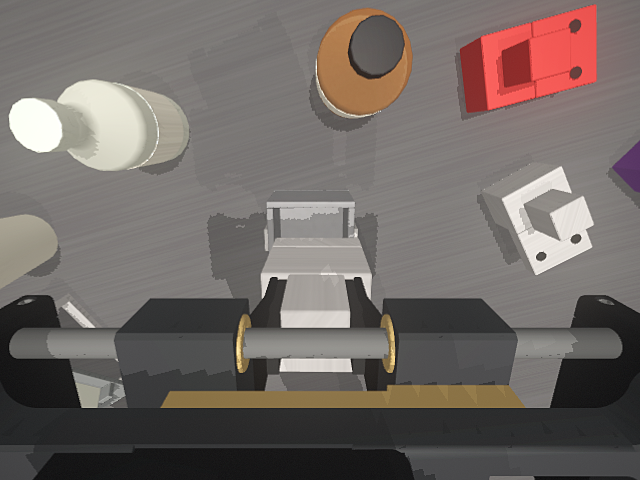

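The wrist view shows the elbow held over the case, whose +x end is at (310,215), and all bystanders are clear of it. Next I check the elbow's pose in the hand and the case rim from the first images.

```bash
cat >> h.py <<'E'
def fit6(name,pts,x0,zyaw=None):
    """x,y,yaw,z,tilt"""
    f=lambda q:sdf((pts-[q[0],q[1],q[3]])@rot(q[2],q[4]),M[name])
    s=least_squares(f,x0,loss='soft_l1',f_scale=1.5,x_scale=[10,10,.1,10,.1]); return s.x.round(3).tolist(),round(np.median(abs(f(s.x))),2)
E
python3 - <<'E'
from h import *
C=[]
for t in ['top0','side0']:
    P,_=cloud(dict(np.load(f'pics/{t}.npz'))); k=rim(P,[605,-8,-.28]); C.append(P[k]); print(t,k.sum(),fit('case',P[k],[605,-8,-.28]))
print(fit('case',np.vstack(C),[605,-8,-.28]))
o=np.array([666.5,-29.9])-39*np.array([.961,-.276])
E_=[]
for c in ['wrist','side','top']:
    P,col=cloud(dict(np.load(f'pics/c1_{c}.npz'))); k=(sdf((P-[o[0],o[1],133])@rot(-.28),M['elbow'])<8)&(col.min(1)>90)
    E_.append(P[k]); print(c,k.sum(),fit6('elbow',P[k],[o[0],o[1],-.28,133,0]) if k.sum()>80 else '')
print(fit6('elbow',np.vstack(E_),[o[0],o[1],-.28,133,0]))
E
```

```text
top0 778 (array([ 6.05860795e+02, -7.45083174e+00, -2.77877031e-01]), np.float64(1.0483025627216311), np.float64(1.033684796664602))
side0 644 (array([ 6.06014698e+02, -8.09512703e+00, -2.71104758e-01]), np.float64(0.6751724739652885), np.float64(0.8636662934175696))
(array([ 6.05693932e+02, -7.73794628e+00, -2.74923217e-01]), np.float64(0.8883047254465387), np.float64(0.9405239728195056))
wrist 8374 ([628.5, -20.178, -0.278, 132.047, -0.003], np.float64(0.22))
side 1260 ([629.258, -21.164, -0.278, 132.953, -0.001], np.float64(0.75))
top 0 
([628.294, -20.791, -0.277, 132.227, -0.003], np.float64(0.25))
```

```bash
python3 -m creep '[{"jaw":255,"x":4,"y":-6,"z":0,"turn":0},{"jaw":255,"x":0,"y":0,"z":15,"turn":0},{"jaw":255,"x":0,"y":0,"z":15,"turn":0},{"jaw":255,"x":0,"y":0,"z":15,"turn":0},{"jaw":255,"x":0,"y":0,"z":10,"turn":0},{"jaw":255,"x":0,"y":0,"z":5,"turn":0},{"jaw":255,"x":0,"y":0,"z":0,"turn":0},{"jaw":255,"x":0,"y":0,"z":0,"turn":0},{"jaw":255,"x":0,"y":0,"z":0,"turn":0},{"jaw":255,"x":0,"y":0,"z":0,"turn":0}]'
python3 - <<'E'
from h import *
go([670.3,-27,91],-.276)
rs=look('c2')
s,p,y,m=here(); o=p[:2]-39.5*np.array([.962,-.2725]); E_=[]
for c in ['wrist','side']:
    P,col=cloud(rs[c]); k=(sdf((P-[o[0],o[1],p[2]-84])@rot(-.277),M['elbow'])<8)&(col.min(1)>90)
    E_.append(P[k]); print(c,k.sum(),fit6('elbow',P[k],[o[0],o[1],-.277,p[2]-84,0]))
    k=rim(P,[605.5,-8,-.276]); k&=sdf((P-[o[0],o[1],p[2]-84])@rot(-.277),M['elbow'])>6; print(k.sum(),fit('case',P[k],[605.5,-8,-.276]))
E
```

```text
clock: 7.88
tool_pos: [673.1, -24.8, 158.7]
ee_rot: [-3.111, 0.437, -0.003]
force: [-0.8, 0.3, -4.1]
grip_width: 0.341
grip_force: 59.8
t 7.88 TCP [673.1 -24.8 158.7] yaw -0.279 turn -0.003 shift [-2.2  2.9 67.7] F [-0.8  0.3 -4.1] w 0.341 gf 59.8
wrist 8368 ([635.38, -14.985, -0.278, 74.013, 0.0], np.float64(0.22))
1645 (array([ 6.04868029e+02, -8.71947412e+00, -2.83241251e-01]), np.float64(0.540105184285325), np.float64(0.8305068791745356))
side 1060 ([636.108, -14.32, -0.275, 74.013, 0.002], np.float64(0.79))
486 (array([ 6.05457371e+02, -8.00677991e+00, -2.75002704e-01]), np.float64(0.5972997957865465), np.float64(0.7710107222292919))
```

View pics/c2_wrist.png

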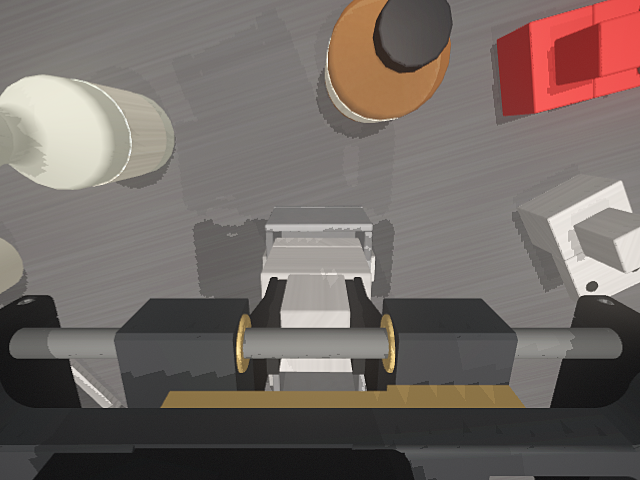

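The wrist view shows the elbow centred between the side walls at columns 262–376, with the case's end at row 215. A small correction remains, then I lower it.

```bash
python3 -m creep '[{"jaw":255,"x":-1.5,"y":2,"z":0,"turn":0},{"jaw":255,"x":0,"y":0,"z":0,"turn":0},{"jaw":255,"x":0,"y":0,"z":12,"turn":0},{"jaw":255,"x":0,"y":0,"z":12,"turn":0},{"jaw":255,"x":0,"y":0,"z":12,"turn":0},{"jaw":255,"x":0,"y":0,"z":12,"turn":0},{"jaw":255,"x":0,"y":0,"z":8,"turn":0},{"jaw":255,"x":0,"y":0,"z":5,"turn":0},{"jaw":255,"x":0,"y":0,"z":2,"turn":0},{"jaw":255,"x":0,"y":0,"z":0,"turn":0}]'
python3 -m creep '[{"jaw":255,"x":0,"y":0,"z":1,"turn":0},{"jaw":255,"x":0,"y":0,"z":1,"turn":0},{"jaw":255,"x":0,"y":0,"z":1,"turn":0},{"jaw":255,"x":0,"y":0,"z":1,"turn":0},{"jaw":255,"x":0,"y":0,"z":1,"turn":0},{"jaw":255,"x":0,"y":0,"z":0.5,"turn":0},{"jaw":255,"x":0,"y":0,"z":0,"turn":0},{"jaw":255,"x":0,"y":0,"z":0,"turn":0},{"jaw":255,"x":0,"y":0,"z":0,"turn":0},{"jaw":255,"x":0,"y":0,"z":0,"turn":0}]'
```

```text
clock: 8.87
tool_pos: [670.3, -26.3, 94.0]
ee_rot: [-3.111, 0.437, 0.001]
force: [-0.4, 0.6, -3.7]
grip_width: 0.342
grip_force: 59.8
clock: 9.7
tool_pos: [670.8, -26.4, 89.6]
ee_rot: [3.111, -0.437, 0.001]
force: [-1.1, -0.9, 3.0]
grip_width: 0.34
grip_force: 59.8
```

```bash
python3 -m creep '[{"jaw":0,"x":0,"y":0,"z":0,"turn":0},{"jaw":0,"x":0,"y":0,"z":0,"turn":0},{"jaw":0,"x":0,"y":0,"z":0,"turn":0},{"jaw":0,"x":0,"y":0,"z":0,"turn":0},{"jaw":0,"x":0,"y":0,"z":-5,"turn":0},{"jaw":0,"x":0,"y":0,"z":-20,"turn":0},{"jaw":0,"x":0,"y":0,"z":-30,"turn":0},{"jaw":0,"x":0,"y":0,"z":-30,"turn":0},{"jaw":0,"x":0,"y":0,"z":-30,"turn":0},{"jaw":0,"x":0,"y":0,"z":-35,"turn":0}]'
python3 - <<'E'
from h import *
go([512.9,277.9,240],.32)
rs=look('c3'); o=[633.6,-16.2]
for c in rs:
    P,col=cloud(rs[c]); 
    ke=sdf((P-[o[0],o[1],6])@rot(-.277),M['elbow'])
    k=(ke<6)&(P[:,2]>15); 
    if c!='wrist': k&=col.min(1)>110
    print(c,k.sum(),fit6('elbow',P[k],[o[0],o[1],-.277,6,0]) if k.sum()>80 else '')
    k=rim(P,[605.5,-8,-.276])&(ke>6); print(k.sum(),fit('case',P[k],[605.5,-8,-.276]) if k.sum()>80 else '')
E
```

```text
clock: 10.53
tool_pos: [669.9, -26.3, 240.1]
ee_rot: [3.111, -0.437, -0.002]
force: [1.5, -0.2, -0.1]
grip_width: 0.966
grip_force: 0.0
t 10.53 TCP [669.9 -26.3 240.1] yaw -0.279 turn -0.599 shift [-5.330e+01 -3.381e+02  3.000e-01] F [ 1.5 -0.2 -0.1] w 0.966 gf 0.0
wrist 5053 ([633.328, -15.896, -0.267, 4.786, -0.001], np.float64(0.57))
1740 (array([ 6.04278350e+02, -8.53856593e+00, -2.77867858e-01]), np.float64(0.5519718277380325), np.float64(0.8714882114567644))
top 0 
0 
side 748 ([635.918, -15.037, -0.317, 5.108, -0.001], np.float64(0.98))
542 (array([ 6.05417430e+02, -7.51731486e+00, -2.77148949e-01]), np.float64(0.6592758466017019), np.float64(0.8535001534676283))
```

```bash
python3 -m creep '[{"jaw":0,"x":0,"y":0,"z":0,"turn":-0.12},{"jaw":0,"x":0,"y":0,"z":0,"turn":-0.12},{"jaw":0,"x":0,"y":0,"z":0,"turn":-0.12},{"jaw":0,"x":0,"y":0,"z":0,"turn":-0.12},{"jaw":0,"x":0,"y":0,"z":0,"turn":-0.12},{"jaw":0,"x":-6,"y":-34,"z":0,"turn":0},{"jaw":0,"x":-6,"y":-34,"z":0,"turn":0},{"jaw":0,"x":-6,"y":-34,"z":0,"turn":0},{"jaw":0,"x":-6,"y":-34,"z":0,"turn":0},{"jaw":0,"x":-6,"y":-34,"z":0,"turn":0}]'
python3 -m creep '[{"jaw":0,"x":-6,"y":-34,"z":0,"turn":0},{"jaw":0,"x":-6,"y":-34,"z":0,"turn":0},{"jaw":0,"x":-6,"y":-34,"z":0,"turn":0},{"jaw":0,"x":-5,"y":-34,"z":0,"turn":0},{"jaw":0,"x":0,"y":-25,"z":0,"turn":0},{"jaw":0,"x":0,"y":-7,"z":0,"turn":0},{"jaw":0,"x":0,"y":0,"z":0,"turn":0},{"jaw":0,"x":0,"y":0,"z":0,"turn":0},{"jaw":0,"x":0,"y":0,"z":0,"turn":0},{"jaw":0,"x":0,"y":0,"z":0,"turn":0}]'
python3 - <<'E'
from h import *
rs=look('s1',('wrist','top'))
o=[561.5,294,63.5]; L=[]
for c in ['wrist','top']:
    P,col=cloud(rs[c]); k=(sdf((P-o)@rot(.32,np.pi/6),M['step'])<7)&(col.min(1)>120)&(((P-o)@rot(.32,np.pi/6))[:,2]>10)
    x=fit6('step',P[k],[o[0],o[1],.32,o[2],np.pi/6]); print(c,k.sum(),x)
    q=x[0]; g=np.array([q[0],q[1],q[3]])+rot(q[2],q[4])@[-10,0,85]; print('grasp',g.round(1)); go(g-[0,0,5],q[2])
E
```

```text
clock: 11.52
tool_pos: [587.0, 126.7, 238.1]
ee_rot: [3.101, 0.502, -0.002]
force: [0.5, 0.0, 0.3]
grip_width: 0.999
grip_force: 0.0
clock: 12.35
tool_pos: [514.6, 275.8, 238.7]
ee_rot: [3.101, 0.497, -0.001]
force: [0.7, -0.2, 0.2]
grip_width: 0.999
grip_force: 0.0
wrist 8985 ([560.366, 292.824, 0.319, 62.618, 0.524], np.float64(0.33))
grasp [511.8 276.8 131.2]
t 12.45 TCP [514.3 276.4 238.9] yaw 0.319 turn -0.0 shift [ -2.3  -1.2 112.7] F [0.2 0.1 0.3] w 1.001 gf 0.0
top 462 ([561.442, 294.189, 0.323, 64.437, 0.521], np.float64(0.84))
grasp [513.1 278.  133.2]
t 12.45 TCP [514.3 276.4 238.9] yaw 0.319 turn -0.004 shift [ -0.6  -2.  110.8] F [0.2 0.1 0.3] w 1.001 gf 0.0
```

View pics/s1_wrist.png

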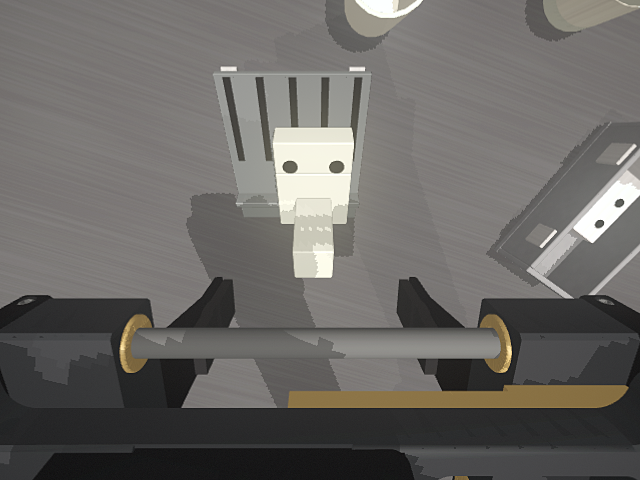

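The wrist view shows the stepped block on the stand at (313,180), with its lug at (313,240) centred between the fingers. The elbow is in the case at the right.

```bash
python3 -m creep '[{"jaw":0,"x":-2,"y":-1.5,"z":0,"turn":0},{"jaw":0,"x":0,"y":0,"z":30,"turn":0},{"jaw":0,"x":0,"y":0,"z":30,"turn":0},{"jaw":0,"x":0,"y":0,"z":25,"turn":0},{"jaw":0,"x":0,"y":0,"z":15,"turn":0},{"jaw":0,"x":0,"y":0,"z":11,"turn":0},{"jaw":0,"x":0,"y":0,"z":0,"turn":0},{"jaw":150,"x":0,"y":0,"z":0,"turn":0},{"jaw":255,"x":0,"y":0,"z":0,"turn":0},{"jaw":255,"x":0,"y":0,"z":0,"turn":0}]' 60
python3 -m creep '[{"jaw":255,"x":0,"y":0,"z":0,"turn":0},{"jaw":255,"x":0,"y":0,"z":0,"turn":0},{"jaw":255,"x":0,"y":0,"z":0,"turn":0},{"jaw":255,"x":0,"y":0,"z":0,"turn":0},{"jaw":255,"x":0,"y":0,"z":0,"turn":0},{"jaw":255,"x":0,"y":0,"z":0,"turn":0},{"jaw":255,"x":0,"y":0,"z":-5,"turn":0},{"jaw":255,"x":0,"y":0,"z":-12,"turn":0},{"jaw":255,"x":0,"y":0,"z":-20,"turn":0},{"jaw":255,"x":0,"y":0,"z":-20,"turn":0}]'
```

```text
clock: 13.28
tool_pos: [512.0, 279.0, 129.5]
ee_rot: [-3.101, -0.501, -0.003]
force: [0.3, -0.0, -0.4]
grip_width: 0.855
grip_force: 0.0
clock: 14.12
tool_pos: [510.6, 278.3, 185.8]
ee_rot: [3.101, 0.502, -0.003]
force: [0.4, -0.3, -3.0]
grip_width: 0.339
grip_force: 59.8
```

```bash
python3 -m creep '[{"jaw":255,"x":0,"y":0,"z":-25,"turn":0},{"jaw":255,"x":0,"y":0,"z":0,"turn":0.107},{"jaw":255,"x":0,"y":0,"z":0,"turn":0.106},{"jaw":255,"x":0,"y":0,"z":0,"turn":0.106},{"jaw":255,"x":-6,"y":28,"z":0,"turn":0},{"jaw":255,"x":-6,"y":28,"z":0,"turn":0},{"jaw":255,"x":-6,"y":28,"z":0,"turn":0},{"jaw":255,"x":-6,"y":28,"z":0,"turn":0},{"jaw":255,"x":-6,"y":26,"z":0,"turn":0},{"jaw":255,"x":0,"y":0,"z":0,"turn":0}]'
python3 -m creep '[{"jaw":255,"x":0,"y":0,"z":20,"turn":0},{"jaw":255,"x":0,"y":0,"z":20,"turn":0},{"jaw":255,"x":0,"y":0,"z":20,"turn":0},{"jaw":255,"x":0,"y":0,"z":20,"turn":0},{"jaw":255,"x":0,"y":0,"z":14,"turn":0},{"jaw":255,"x":0,"y":0,"z":10,"turn":0},{"jaw":255,"x":0,"y":0,"z":6,"turn":0},{"jaw":255,"x":0,"y":0,"z":0,"turn":0},{"jaw":255,"x":0,"y":0,"z":0,"turn":0},{"jaw":255,"x":0,"y":0,"z":0,"turn":0}]'
python3 - <<'E'
from h import *
go([480,140,98],0)
s,p,y,m=here(); rs=look('s2',('wrist','side')); g=p+[0,0,5]; o=g-rot(0,np.pi/6)@[-10,0,85]
for c in rs:
    P,col=cloud(rs[c]); k=(sdf((P-o)@rot(0,np.pi/6),M['step'])<8)&(col.min(1)>120); x=fit6('step',P[k],[o[0],o[1],0,o[2],np.pi/6]); print(c,k.sum(),o.round(1),x)
E
```

```text
clock: 14.95
tool_pos: [480.9, 134.7, 210.6]
ee_rot: [3.139, -0.007, -0.001]
force: [0.5, 0.4, -3.9]
grip_width: 0.339
grip_force: 59.8
clock: 15.78
tool_pos: [482.2, 140.8, 101.1]
ee_rot: [-3.141, -0.003, -0.002]
force: [-0.1, 0.0, -1.7]
grip_width: 0.34
grip_force: 59.8
t 15.78 TCP [482.2 140.8 101.1] yaw 0.002 turn 0.002 shift [-2.2  0.8  3.1] F [-0.1  0.  -1.7] w 0.34 gf 59.8
wrist 21499 [533.3 140.8  37.5] ([533.911, 139.157, -0.01, 33.731, 0.524], np.float64(0.32))
side 746 [533.3 140.8  37.5] ([534.649, 140.633, -0.007, 34.193, 0.523], np.float64(0.72))
```

```bash
python3 -m creep '[{"jaw":255,"x":0,"y":0,"z":2,"turn":0},{"jaw":255,"x":0,"y":0,"z":2,"turn":0},{"jaw":255,"x":0,"y":0,"z":2,"turn":0},{"jaw":255,"x":0,"y":0,"z":0,"turn":0},{"jaw":255,"x":0,"y":0,"z":0,"turn":0},{"jaw":255,"x":0,"y":0,"z":0,"turn":0},{"jaw":255,"x":0,"y":0,"z":0,"turn":0},{"jaw":255,"x":0,"y":0,"z":0,"turn":0},{"jaw":255,"x":0,"y":0,"z":0,"turn":0},{"jaw":255,"x":0,"y":0,"z":0,"turn":0}]' 8
cat > st.py <<'E'
from h import *
import sys
tag,yaw,tilt,z=sys.argv[1],*map(float,sys.argv[2:5])
s,p,y,m=here(); rs=look(tag,('wrist','side')); best=None
for c in rs:
    P,col=cloud(rs[c]); res=[]
    for t in np.arange(-.35,.56,.1):
        g=p+[0,0,5]; o=g-rot(y,t)@[-10,0,85]
        k=(np.linalg.norm(P-(g-[0,0,35]),axis=1)<95)&(col.min(1)>120)&(P[:,2]>z)
        x=fit6('step',P[k],[o[0],o[1],y,o[2],t]); res.append((x[1],x[0],k.sum()))
    print(c,min(res,key=lambda r:r[0]))
go(p,y)
E
python3 st.py s3 0 0 8
```

```text
clock: 16.72
tool_pos: [481.5, 140.5, 94.1]
ee_rot: [-3.142, -0.003, -0.0]
force: [0.1, -0.8, -3.0]
grip_width: 0.344
grip_force: 8.0
wrist (np.float64(0.4), [487.825, 139.938, 0.001, 6.332, -0.069], np.int64(12092))
side (np.float64(0.8), [488.624, 140.961, -0.001, 6.843, -0.077], np.int64(692))
t 16.82 TCP [481.5 140.5  94.1] yaw 0.002 turn -0.0 shift [ 0. -0. -0.] F [-0.7  0.3 -3.6] w 0.342 gf 8.0
```

```bash
python3 -m creep '[{"jaw":255,"x":0,"y":0,"z":2,"turn":0},{"jaw":255,"x":0,"y":0,"z":2,"turn":0},{"jaw":255,"x":0,"y":0,"z":1.5,"turn":0},{"jaw":255,"x":0,"y":0,"z":1.5,"turn":0},{"jaw":255,"x":0,"y":0,"z":1,"turn":0},{"jaw":255,"x":0,"y":0,"z":1,"turn":0},{"jaw":255,"x":0,"y":0,"z":1,"turn":0},{"jaw":255,"x":0,"y":0,"z":0,"turn":0},{"jaw":255,"x":0,"y":0,"z":0,"turn":0},{"jaw":255,"x":0,"y":0,"z":0,"turn":0}]'
python3 -m creep '[{"jaw":110,"x":0,"y":0,"z":0,"turn":0},{"jaw":110,"x":0,"y":0,"z":0,"turn":0},{"jaw":110,"x":0,"y":0,"z":0,"turn":0},{"jaw":110,"x":0,"y":0,"z":0,"turn":0},{"jaw":110,"x":0,"y":0,"z":3,"turn":0},{"jaw":110,"x":0,"y":0,"z":3,"turn":0},{"jaw":110,"x":0,"y":0,"z":0,"turn":0},{"jaw":110,"x":0,"y":0,"z":0,"turn":0},{"jaw":110,"x":0,"y":0,"z":0,"turn":0},{"jaw":110,"x":0,"y":0,"z":0,"turn":0}]' 60
python3 st.py s4 0 0 8
```

```text
clock: 17.65
tool_pos: [481.7, 140.5, 84.8]
ee_rot: [3.141, 0.003, 0.001]
force: [-4.0, -1.9, 7.6]
grip_width: 0.344
grip_force: 8.0
clock: 18.48
tool_pos: [481.6, 140.5, 78.1]
ee_rot: [-3.142, -0.003, -0.0]
force: [0.7, 0.1, 0.5]
grip_width: 0.568
grip_force: 0.0
wrist (np.float64(0.33), [487.83, 139.964, 0.003, -1.336, -0.0], np.int64(16882))
side (np.float64(0.95), [488.299, 140.867, 0.001, -1.022, 0.005], np.int64(543))
t 18.58 TCP [481.6 140.5  78.1] yaw 0.002 turn 0.0 shift [0. 0. 0.] F [ 1.   0.1 -0.1] w 0.568 gf 0.0
```

```bash
python3 -m creep '[{"jaw":255,"x":0,"y":0,"z":0,"turn":0},{"jaw":255,"x":0,"y":0,"z":0,"turn":0},{"jaw":255,"x":0,"y":0,"z":0,"turn":0},{"jaw":255,"x":0,"y":0,"z":0,"turn":0},{"jaw":255,"x":0,"y":0,"z":0,"turn":0},{"jaw":255,"x":0,"y":0,"z":-12,"turn":0},{"jaw":255,"x":0,"y":0,"z":-28,"turn":0},{"jaw":255,"x":0,"y":0,"z":-30,"turn":0},{"jaw":255,"x":0,"y":0,"z":-30,"turn":0},{"jaw":255,"x":0,"y":0,"z":-25,"turn":0}]' 60
python3 -m creep '[{"jaw":255,"x":0,"y":0,"z":0,"turn":0.1},{"jaw":255,"x":0,"y":0,"z":0,"turn":0.1},{"jaw":255,"x":0,"y":0,"z":0,"turn":0.08},{"jaw":255,"x":16,"y":18,"z":0,"turn":0},{"jaw":255,"x":26,"y":24,"z":0,"turn":0},{"jaw":255,"x":26,"y":24,"z":0,"turn":0},{"jaw":255,"x":24,"y":24,"z":0,"turn":0},{"jaw":255,"x":10,"y":19,"z":0,"turn":0},{"jaw":255,"x":0,"y":0,"z":0,"turn":0},{"jaw":255,"x":0,"y":0,"z":0,"turn":0}]'
python3 st.py s5 0 0 85; python3 - <<'E'
from h import *
go([549.4,7.5,84],-.277)
for c in ['wrist','side']:
    P,col=cloud(dict(np.load(f'pics/s5_{c}.npz')))
    k=rim(P,[605.3,-8,-.277]); o=[633.6,-16.0]
    ke=sdf((P-[o[0],o[1],6])@rot(-.277),M['elbow']); k&=ke>6; print(c,k.sum(),fit('case',P[k],[605.3,-8,-.277]))
    k=(ke<6)&(P[:,2]>15)&(col.min(1)>110); print(k.sum(),fit6('elbow',P[k],[o[0],o[1],-.277,6,0]) if k.sum()>80 else '')
E
```

```text
clock: 19.42
tool_pos: [481.3, 140.7, 205.7]
ee_rot: [-3.141, -0.004, -0.001]
force: [1.1, -0.3, -3.3]
grip_width: 0.341
grip_force: 60.0
clock: 20.25
tool_pos: [549.4, 6.2, 203.2]
ee_rot: [-3.11, 0.44, 0.002]
force: [0.3, 1.6, -2.5]
grip_width: 0.341
grip_force: 60.0
wrist (np.float64(0.38), [555.429, 4.241, -0.279, 123.653, -0.001], np.int64(12762))
side (np.float64(0.72), [555.541, 6.873, -0.277, 124.035, -0.003], np.int64(932))
t 20.35 TCP [549.2   8.7 203.3] yaw -0.277 turn 0.004 shift [0.9 2.3 0.2] F [-0.   0.5 -3.4] w 0.343 gf 60.0
t 20.35 TCP [549.2   8.7 203.3] yaw -0.277 turn -0.0 shift [  0.6   1.1 119.3] F [-0.   0.5 -3.4] w 0.343 gf 60.0
wrist 1909 (array([ 6.03692439e+02, -8.34173371e+00, -2.71304401e-01]), np.float64(0.6103560617325365), np.float64(0.9228812731035205))
8384 ([633.456, -16.122, -0.277, 4.646, -0.001], np.float64(0.55))
side 454 (array([ 6.05634708e+02, -8.09127092e+00, -2.69105216e-01]), np.float64(0.6560890917416268), np.float64(0.8537954716942338))
785 ([636.017, -14.506, -0.336, 5.035, -0.002], np.float64(0.95))
```

View pics/s5_wrist.png

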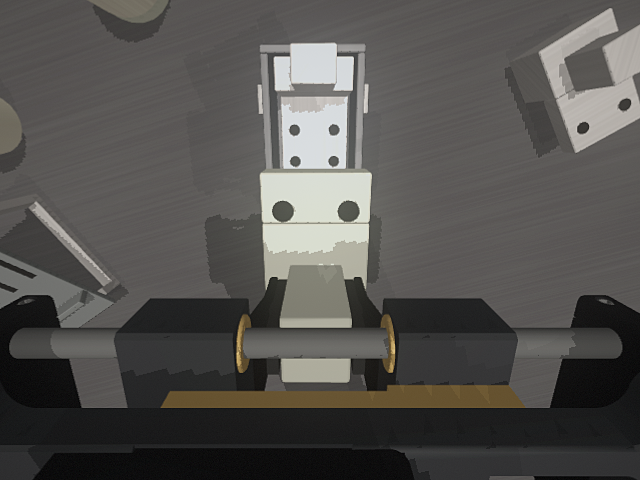

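The wrist view shows the block level above the case, with its ledge at (315,195) and the elbow's four-hole foot ahead of it at (315,145). I lower it to just above the rim, let it settle, and check.

```bash
python3 -m creep '[{"jaw":255,"x":0,"y":0,"z":12,"turn":0},{"jaw":255,"x":0,"y":0,"z":15,"turn":0},{"jaw":255,"x":0,"y":0,"z":13,"turn":0},{"jaw":255,"x":0,"y":0,"z":8,"turn":0},{"jaw":255,"x":0,"y":0,"z":2,"turn":0},{"jaw":255,"x":0,"y":0,"z":0,"turn":0},{"jaw":255,"x":0,"y":0,"z":0,"turn":0},{"jaw":255,"x":0,"y":0,"z":0,"turn":0},{"jaw":255,"x":0,"y":0,"z":0,"turn":0},{"jaw":255,"x":0,"y":0,"z":0,"turn":0}]'
cat > st2.py <<'E'
from h import *
import sys
n,tag,lx,lz=sys.argv[1],sys.argv[2],*map(float,sys.argv[3:5])
s,p,y,m=here(); rs=look(tag,('wrist','side'))
o=p-rot(y)@[lx,0,lz]; e=[633.5,-16,6]
for c in rs:
    P,col=cloud(rs[c]); ks=sdf((P-o)@rot(y),M[n]); ke=sdf((P-e)@rot(-.277),M['elbow'])
    k=(ks<7)&(col.min(1)>110)&(ke>6); a=fit6(n,P[k],[*o[:2],y,o[2],0])
    k=(ke<6)&(P[:,2]>15)&(ks>8); b=fit6('elbow',P[k],[*e[:2],-.277,6,0]) if k.sum()>200 else None
    k=rim(P,[605,-8,-.277])&(ke>6)&(ks>8); r=fit('case',P[k],[605,-8,-.277])
    print(c,n,a,'\n elbow',b,'\n case',r[0].round(3))
    for nm,q,d in (('elbow',b and b[0],-81 if n=='step' else .5),('case',list(r[0]),-51.5 if n=='step' else 30)):
        if q: t=np.array(q[:2])+d*np.array([np.cos(-.277),np.sin(-.277)]); dd=np.r_[t-a[0][:2],0]; print('  tool shift wanted by',nm,(m.T@dd)[:2].round(1))
go(p,y)
E
python3 st2.py step s6 -6.3 79.5
```

```text
clock: 21.18
tool_pos: [550.0, 7.7, 153.6]
ee_rot: [-3.111, 0.436, -0.001]
force: [-0.1, 0.1, -3.4]
grip_width: 0.344
grip_force: 60.0
wrist step ([556.085, 5.421, -0.276, 74.192, -0.0], np.float64(0.33)) 
 elbow ([633.498, -15.907, -0.272, 4.683, -0.001], np.float64(0.58)) 
 case [ 6.03647e+02 -8.55300e+00 -2.83000e-01]
  tool shift wanted by elbow [-0.7 -0.7]
  tool shift wanted by case [-1.9  0.4]
side step ([556.919, 6.429, -0.281, 74.562, 0.001], np.float64(0.71)) 
 elbow ([635.909, -13.475, -0.348, 5.284, 0.002], np.float64(1.11)) 
 case [ 6.05252e+02 -7.84600e+00 -2.78000e-01]
  tool shift wanted by elbow [ 0.4 -2.5]
  tool shift wanted by case [-1.1  0.5]
t 21.28 TCP [549.8   7.6 153.4] yaw -0.278 turn -0.0 shift [ 0.1 -0.1 -0.2] F [ 0.4 -0.2 -4.4] w 0.339 gf 60.0
```

```bash
python3 -m creep '[{"jaw":255,"x":-1,"y":0,"z":0,"turn":0},{"jaw":255,"x":0,"y":0,"z":6,"turn":0},{"jaw":255,"x":0,"y":0,"z":11,"turn":0},{"jaw":255,"x":0,"y":0,"z":12,"turn":0},{"jaw":255,"x":0,"y":0,"z":12,"turn":0},{"jaw":255,"x":0,"y":0,"z":12,"turn":0},{"jaw":255,"x":0,"y":0,"z":7,"turn":0},{"jaw":255,"x":0,"y":0,"z":4,"turn":0},{"jaw":255,"x":0,"y":0,"z":2,"turn":0},{"jaw":255,"x":0,"y":0,"z":0,"turn":0}]'
python3 -m creep '[{"jaw":255,"x":0,"y":0,"z":1,"turn":0},{"jaw":255,"x":0,"y":0,"z":1,"turn":0},{"jaw":255,"x":0,"y":0,"z":1,"turn":0},{"jaw":255,"x":0,"y":0,"z":0.5,"turn":0},{"jaw":255,"x":0,"y":0,"z":0,"turn":0},{"jaw":255,"x":0,"y":0,"z":0,"turn":0},{"jaw":255,"x":0,"y":0,"z":0,"turn":0},{"jaw":255,"x":0,"y":0,"z":0,"turn":0},{"jaw":255,"x":0,"y":0,"z":0,"turn":0},{"jaw":255,"x":0,"y":0,"z":0,"turn":0}]'
```

```text
clock: 22.12
tool_pos: [548.6, 8.0, 86.7]
ee_rot: [-3.111, 0.436, 0.001]
force: [0.0, 0.2, -3.6]
grip_width: 0.345
grip_force: 60.0
clock: 22.95
tool_pos: [549.0, 7.9, 84.1]
ee_rot: [-3.111, 0.436, -0.001]
force: [-1.1, -0.8, 5.2]
grip_width: 0.341
grip_force: 60.0
```

```bash
python3 -m creep '[{"jaw":0,"x":0,"y":0,"z":0,"turn":0},{"jaw":0,"x":0,"y":0,"z":0,"turn":0},{"jaw":0,"x":0,"y":0,"z":0,"turn":0},{"jaw":0,"x":0,"y":0,"z":0,"turn":0},{"jaw":0,"x":0,"y":0,"z":-5,"turn":0},{"jaw":0,"x":0,"y":0,"z":-20,"turn":0},{"jaw":0,"x":0,"y":0,"z":-30,"turn":0},{"jaw":0,"x":0,"y":0,"z":-30,"turn":0},{"jaw":0,"x":0,"y":0,"z":-30,"turn":0},{"jaw":0,"x":0,"y":0,"z":-35,"turn":0}]'
python3 - <<'E'
from h import *
rs=look('b0',('wrist','top','side')); e=np.array([633.5,-16,6]); s0=np.array([555.3,6,6])
for c in rs:
    P,col=cloud(rs[c]); ks=sdf((P-s0)@rot(-.277),M['step']); ke=sdf((P-e)@rot(-.277),M['elbow'])
    k=(ks<6)&(P[:,2]>30)&(ke>ks)&(col.min(1)>100); print(c,k.sum(),fit6('step',P[k],[*s0[:2],-.277,6,0]) if k.sum()>200 else '')
    k=(ke<6)&(P[:,2]>15)&(ke<ks)&(col.min(1)>100); print('  elbow',k.sum(),fit6('elbow',P[k],[*e[:2],-.277,6,0]) if k.sum()>200 else '')
b=np.array([626.7,-240.6]); g=b+rot(.266)[:2,:2]@[-9,0]; go([*g,68],.266)
E
```

```text
clock: 23.78
tool_pos: [548.0, 8.0, 234.6]
ee_rot: [3.111, -0.435, -0.002]
force: [1.2, -0.6, -0.9]
grip_width: 0.968
grip_force: 0.0
wrist 6359 ([554.586, 5.727, -0.275, 4.756, -0.001], np.float64(0.49))
  elbow 6909 ([633.319, -16.083, -0.277, 4.685, -0.001], np.float64(0.57))
top 6 
  elbow 457 ([635.285, -17.286, -0.348, 6.044, 0.001], np.float64(1.4))
side 917 ([555.585, 7.359, -0.232, 5.012, -0.002], np.float64(0.92))
  elbow 659 ([636.461, -14.769, -0.337, 5.026, 0.005], np.float64(1.01))
t 23.93 TCP [550.3   8.2 237. ] yaw -0.278 turn -0.544 shift [ -1.6 259.8 169.4] F [ 0.5  0.3 -0.1] w 0.988 gf 0.0
```

```bash
python3 -m creep '[{"jaw":0,"x":0,"y":0,"z":0,"turn":-0.109},{"jaw":0,"x":0,"y":0,"z":0,"turn":-0.109},{"jaw":0,"x":0,"y":0,"z":0,"turn":-0.109},{"jaw":0,"x":0,"y":0,"z":0,"turn":-0.109},{"jaw":0,"x":0,"y":0,"z":0,"turn":-0.108},{"jaw":0,"x":0,"y":30,"z":0,"turn":0},{"jaw":0,"x":0,"y":32,"z":0,"turn":0},{"jaw":0,"x":0,"y":32,"z":0,"turn":0},{"jaw":0,"x":0,"y":32,"z":0,"turn":0},{"jaw":0,"x":0,"y":32,"z":0,"turn":0}]'
python3 -m creep '[{"jaw":0,"x":0,"y":32,"z":0,"turn":0},{"jaw":0,"x":0,"y":32,"z":0,"turn":0},{"jaw":0,"x":-1,"y":25,"z":0,"turn":0},{"jaw":0,"x":0,"y":13,"z":0,"turn":0},{"jaw":0,"x":0,"y":0,"z":20,"turn":0},{"jaw":0,"x":0,"y":0,"z":20,"turn":0},{"jaw":0,"x":0,"y":0,"z":0,"turn":0},{"jaw":0,"x":0,"y":0,"z":0,"turn":0},{"jaw":0,"x":0,"y":0,"z":0,"turn":0},{"jaw":0,"x":0,"y":0,"z":0,"turn":0}]'
python3 - <<'E'
from h import *
rs=look('b1',('wrist',)); b=[626.7,-240.6,0]
P,col=cloud(rs['wrist']); k=(sdf((P-b)@rot(.266),M['bridge'])<7)&(P[:,2]>8)&(col.min(1)>100); x=fit6('bridge',P[k],[*b[:2],.266,0,0]); print(k.sum(),x)
q=x[0]; g=np.array(q[:2])+rot(q[2])[:2,:2]@[-9,0]; go([*g,67],q[2])
E
```

```text
clock: 24.77
tool_pos: [589.9, -146.0, 232.5]
ee_rot: [-3.113, -0.417, 0.002]
force: [1.8, 0.6, -0.6]
grip_width: 0.998
grip_force: 0.0
clock: 25.6
tool_pos: [616.7, -242.8, 195.1]
ee_rot: [3.113, 0.417, 0.003]
force: [-0.1, -0.4, 0.6]
grip_width: 1.003
grip_force: 0.0
6383 ([625.727, -241.825, 0.267, -1.35, -0.0], np.float64(0.37))
t 25.65 TCP [ 616.7 -243.   195.1] yaw 0.266 turn -0.001 shift [ -0.2   1.1 128.1] F [-0.   0.5  0.2] w 1.001 gf 0.0
```

View pics/b1_wrist.png

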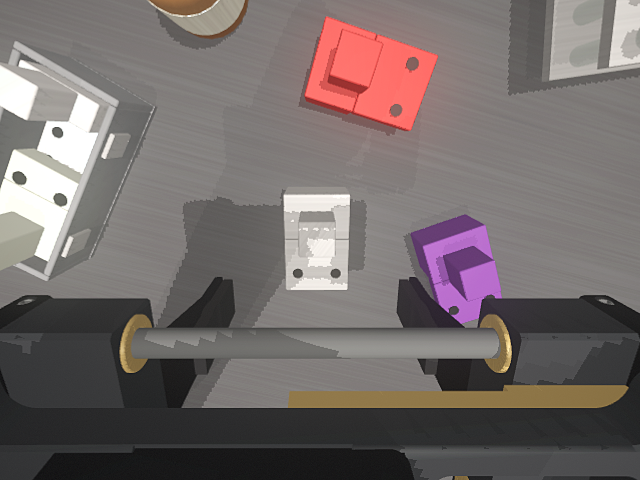

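The wrist view shows the grey bridge at (317,238), its lug at (317,230) centred between the fingers. The purple look-alike at (458,265) is clear of them. I grasp it now.

```bash
python3 -m creep '[{"jaw":0,"x":0,"y":1,"z":0,"turn":0},{"jaw":0,"x":0,"y":0,"z":30,"turn":0},{"jaw":0,"x":0,"y":0,"z":30,"turn":0},{"jaw":0,"x":0,"y":0,"z":30,"turn":0},{"jaw":0,"x":0,"y":0,"z":22,"turn":0},{"jaw":0,"x":0,"y":0,"z":15,"turn":0},{"jaw":0,"x":0,"y":0,"z":0,"turn":0},{"jaw":150,"x":0,"y":0,"z":0,"turn":0},{"jaw":255,"x":0,"y":0,"z":0,"turn":0},{"jaw":255,"x":0,"y":0,"z":0,"turn":0}]' 60
python3 -m creep '[{"jaw":255,"x":0,"y":0,"z":0,"turn":0},{"jaw":255,"x":0,"y":0,"z":0,"turn":0},{"jaw":255,"x":0,"y":0,"z":0,"turn":0},{"jaw":255,"x":0,"y":0,"z":0,"turn":0},{"jaw":255,"x":0,"y":0,"z":0,"turn":0},{"jaw":255,"x":0,"y":0,"z":0,"turn":0},{"jaw":255,"x":0,"y":0,"z":-10,"turn":0},{"jaw":255,"x":0,"y":0,"z":-25,"turn":0},{"jaw":255,"x":0,"y":0,"z":-30,"turn":0},{"jaw":255,"x":0,"y":0,"z":-30,"turn":0}]'
python3 - <<'E'
from h import *
go([634+(-9)*.962,-16.1+9*.2735,215],-.277)
E
```

```text
clock: 26.48
tool_pos: [617.4, -244.5, 68.6]
ee_rot: [3.113, 0.416, 0.004]
force: [0.5, -0.4, 0.6]
grip_width: 0.855
grip_force: 0.0
clock: 27.32
tool_pos: [615.3, -243.8, 162.1]
ee_rot: [-3.113, -0.416, 0.003]
force: [1.8, 0.4, -3.0]
grip_width: 0.342
grip_force: 59.9
t 27.32 TCP [ 615.3 -243.8  162.1] yaw 0.266 turn 0.543 shift [ -53.5 -224.1  -52.7] F [ 1.8  0.4 -3. ] w 0.342 gf 59.9
```

```bash
python3 -m creep '[{"jaw":255,"x":0,"y":0,"z":-27,"turn":0},{"jaw":255,"x":0,"y":0,"z":-26,"turn":0},{"jaw":255,"x":0,"y":0,"z":0,"turn":0.109},{"jaw":255,"x":0,"y":0,"z":0,"turn":0.109},{"jaw":255,"x":0,"y":0,"z":0,"turn":0.109},{"jaw":255,"x":0,"y":0,"z":0,"turn":0.108},{"jaw":255,"x":0,"y":0,"z":0,"turn":0.108},{"jaw":255,"x":-4,"y":-16,"z":0,"turn":0},{"jaw":255,"x":-7,"y":-28,"z":0,"turn":0},{"jaw":255,"x":-7,"y":-30,"z":0,"turn":0}]'
python3 -m creep '[{"jaw":255,"x":-7,"y":-30,"z":0,"turn":0},{"jaw":255,"x":-7,"y":-30,"z":0,"turn":0},{"jaw":255,"x":-7,"y":-30,"z":0,"turn":0},{"jaw":255,"x":-7,"y":-30,"z":0,"turn":0},{"jaw":255,"x":-5,"y":-20,"z":0,"turn":0},{"jaw":255,"x":-2.5,"y":-10,"z":0,"turn":0},{"jaw":255,"x":0,"y":0,"z":0,"turn":0},{"jaw":255,"x":0,"y":0,"z":0,"turn":0},{"jaw":255,"x":0,"y":0,"z":0,"turn":0},{"jaw":255,"x":0,"y":0,"z":0,"turn":0}]'
python3 st2.py bridge b2 -9 68
```

```text
clock: 28.15
tool_pos: [618.3, -168.8, 214.3]
ee_rot: [3.11, -0.439, -0.002]
force: [0.4, 1.1, -5.3]
grip_width: 0.336
grip_force: 59.9
clock: 28.98
tool_pos: [626.1, -16.4, 214.5]
ee_rot: [3.11, -0.438, -0.0]
force: [-0.4, 0.8, -3.8]
grip_width: 0.341
grip_force: 59.9
wrist bridge ([636.776, -20.637, -0.279, 141.53, 0.002], np.float64(0.27)) 
 elbow ([633.608, -15.745, -0.269, 4.85, -0.004], np.float64(0.73)) 
 case [ 6.04208e+02 -8.31200e+00 -2.83000e-01]
  tool shift wanted by elbow [-3.9 -3.8]
  tool shift wanted by case [-4.7 -2.9]
side bridge ([637.669, -19.151, -0.288, 141.989, 0.006], np.float64(0.69)) 
 elbow ([636.153, -13.606, -0.353, 5.114, 0.0], np.float64(1.07)) 
 case [ 6.08967e+02 -8.69200e+00 -2.72000e-01]
  tool shift wanted by elbow [-2.5 -4.9]
  tool shift wanted by case [-0.5 -2.2]
t 29.08 TCP [626.1 -15.7 214.5] yaw -0.279 turn 0.001 shift [0.2 0.6 0. ] F [ 0.1 -0.7 -4. ] w 0.342 gf 59.9
```

View pics/b2_wrist.png

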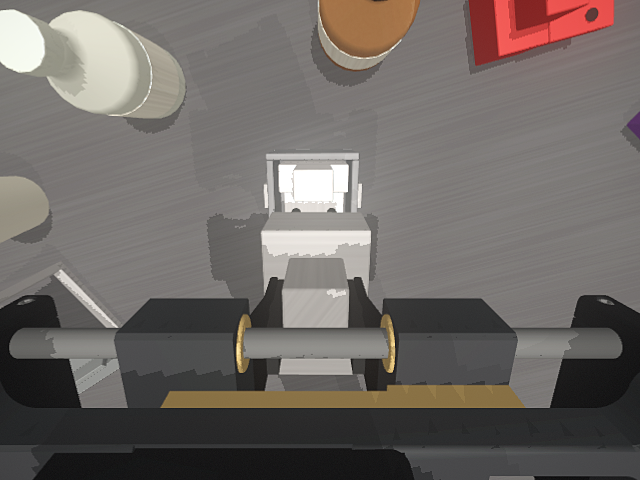

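The wrist view shows the bridge over the case at (317,245), just short of the elbow's lug at (312,180). I correct by about 4 mm and recheck above the lug tops.

```bash
python3 -m creep '[{"jaw":255,"x":-4,"y":-3.5,"z":0,"turn":0},{"jaw":255,"x":0,"y":0,"z":8,"turn":0},{"jaw":255,"x":0,"y":0,"z":10,"turn":0},{"jaw":255,"x":0,"y":0,"z":5,"turn":0},{"jaw":255,"x":0,"y":0,"z":0,"turn":0},{"jaw":255,"x":0,"y":0,"z":0,"turn":0},{"jaw":255,"x":0,"y":0,"z":0,"turn":0},{"jaw":255,"x":0,"y":0,"z":0,"turn":0},{"jaw":255,"x":0,"y":0,"z":0,"turn":0},{"jaw":255,"x":0,"y":0,"z":0,"turn":0}]'
python3 st2.py bridge b3 -9 71
```

```text
clock: 29.92
tool_pos: [623.4, -9.6, 191.9]
ee_rot: [-3.111, 0.434, -0.001]
force: [0.4, 0.2, -4.0]
grip_width: 0.34
grip_force: 59.9
wrist bridge ([634.162, -13.966, -0.277, 118.977, 0.003], np.float64(0.27)) 
 elbow ([633.723, -15.937, -0.268, 4.783, -0.004], np.float64(0.73)) 
 case [ 6.04169e+02 -7.94800e+00 -2.73000e-01]
  tool shift wanted by elbow [0.6 2. ]
  tool shift wanted by case [-0.5  2.4]
side bridge ([633.841, -12.233, -0.271, 119.303, 0.007], np.float64(0.81)) 
 elbow ([636.298, -13.551, -0.355, 5.342, 0.0], np.float64(1.0)) 
 case [ 6.08576e+02 -8.40300e+00 -2.75000e-01]
  tool shift wanted by elbow [3.2 0.6]
  tool shift wanted by case [4.7 3.2]
t 30.02 TCP [623.3  -9.6 191.8] yaw -0.277 turn -0.0 shift [ 0.1 -0.  -0.1] F [ 0.1  0.6 -3.6] w 0.341 gf 59.9
```

```bash
python3 -m creep '[{"jaw":255,"x":0,"y":2,"z":0,"turn":0},{"jaw":255,"x":0,"y":0,"z":8,"turn":0},{"jaw":255,"x":0,"y":0,"z":12,"turn":0},{"jaw":255,"x":0,"y":0,"z":12,"turn":0},{"jaw":255,"x":0,"y":0,"z":12,"turn":0},{"jaw":255,"x":0,"y":0,"z":6,"turn":0},{"jaw":255,"x":0,"y":0,"z":0,"turn":0},{"jaw":255,"x":0,"y":0,"z":0,"turn":0},{"jaw":255,"x":0,"y":0,"z":0,"turn":0},{"jaw":255,"x":0,"y":0,"z":0,"turn":0}]'
python3 st2.py bridge b4 -9 71 | head -4; python3 -m creep '[{"jaw":255,"x":0,"y":0,"z":7,"turn":0},{"jaw":255,"x":0,"y":0,"z":8,"turn":0},{"jaw":255,"x":0,"y":0,"z":8,"turn":0},{"jaw":255,"x":0,"y":0,"z":6,"turn":0},{"jaw":255,"x":0,"y":0,"z":5,"turn":0},{"jaw":255,"x":0,"y":0,"z":3,"turn":0},{"jaw":255,"x":0,"y":0,"z":2,"turn":0},{"jaw":255,"x":0,"y":0,"z":0,"turn":0},{"jaw":255,"x":0,"y":0,"z":0,"turn":0},{"jaw":255,"x":0,"y":0,"z":0,"turn":0}]'
```

```text
clock: 30.85
tool_pos: [623.2, -11.5, 142.3]
ee_rot: [-3.111, 0.434, -0.002]
force: [-0.1, 0.3, -3.0]
grip_width: 0.34
grip_force: 59.9
wrist bridge ([633.66, -15.647, -0.278, 69.409, 0.002], np.float64(0.35)) 
 elbow ([634.032, -15.559, -0.273, 4.699, -0.002], np.float64(0.82)) 
 case [ 6.04541e+02 -7.53600e+00 -3.01000e-01]
  tool shift wanted by elbow [ 0.8 -0.2]
clock: 31.78
tool_pos: [622.9, -11.5, 103.0]
ee_rot: [-3.111, 0.434, -0.001]
force: [0.2, 0.5, -4.9]
grip_width: 0.338
grip_force: 59.9
```

```bash
python3 -m creep '[{"jaw":255,"x":0,"y":0,"z":1.5,"turn":0},{"jaw":255,"x":0,"y":0,"z":1.5,"turn":0},{"jaw":255,"x":0,"y":0,"z":1,"turn":0},{"jaw":255,"x":0,"y":0,"z":1,"turn":0},{"jaw":255,"x":0,"y":0,"z":0.7,"turn":0},{"jaw":255,"x":0,"y":0,"z":0.5,"turn":0},{"jaw":255,"x":0,"y":0,"z":0,"turn":0},{"jaw":255,"x":0,"y":0,"z":0,"turn":0},{"jaw":255,"x":0,"y":0,"z":0,"turn":0},{"jaw":255,"x":0,"y":0,"z":0,"turn":0}]'
```

```text
clock: 32.62
tool_pos: [622.9, -11.7, 97.7]
ee_rot: [3.111, -0.434, 0.001]
force: [-4.0, -0.4, 7.7]
grip_width: 0.34
grip_force: 59.9
```

```bash
python3 st2.py bridge b5 -9.3 71.7; python3 - <<'E'
from h import *
s0=np.array([555.0,6,6]); b=np.array([633.6,-15.6,26])
for c in ('wrist','side'):
    P,col=cloud(dict(np.load(f'pics/b5_{c}.npz'))); ks=sdf((P-s0)@rot(-.277),M['step']); kb=sdf((P-b)@rot(-.277),M['bridge'])
    k=(ks<6)&(P[:,2]>30)&(kb>ks)&(col.min(1)>100); print(c,k.sum(),fit6('step',P[k],[*s0[:2],-.277,6,0]) if k.sum()>150 else '')
E
```

```text
wrist bridge ([633.073, -12.787, -0.345, 24.736, -0.011], np.float64(0.63)) 
 elbow ([634.867, -15.268, -0.294, 4.235, 0.011], np.float64(0.64)) 
 case [ 6.04607e+02 -7.19900e+00 -2.71000e-01]
  tool shift wanted by elbow [2.9 1.9]
  tool shift wanted by case [1.1 2.4]
side bridge ([628.866, -18.178, -0.307, 25.188, 0.006], np.float64(1.1)) 
 elbow ([635.888, -16.501, -0.282, 6.225, -0.031], np.float64(0.78)) 
 case [ 6.08432e+02 -8.67900e+00 -2.73000e-01]
  tool shift wanted by elbow [ 6.8 -3.5]
  tool shift wanted by case [ 7.7 -3.6]
t 32.72 TCP [622.9 -11.7  97.7] yaw -0.277 turn -0.0 shift [-0.  0. -0.] F [-4.4 -0.8  7. ] w 0.34 gf 59.9
wrist 1346 ([554.692, 5.997, -0.278, 4.676, -0.007], np.float64(0.34))
side 492 ([555.072, 6.964, -0.268, 4.943, -0.009], np.float64(0.71))
```

```bash
python3 -m creep '[{"jaw":0,"x":0,"y":0,"z":0,"turn":0},{"jaw":0,"x":0,"y":0,"z":0,"turn":0},{"jaw":0,"x":0,"y":0,"z":0,"turn":0},{"jaw":0,"x":0,"y":0,"z":0,"turn":0},{"jaw":0,"x":0,"y":0,"z":0,"turn":0},{"jaw":0,"x":0,"y":0,"z":-5,"turn":0},{"jaw":0,"x":0,"y":0,"z":-20,"turn":0},{"jaw":0,"x":0,"y":0,"z":-30,"turn":0},{"jaw":0,"x":0,"y":0,"z":-30,"turn":0},{"jaw":0,"x":0,"y":0,"z":-35,"turn":0}]'
python3 -m creep '[{"jaw":0,"x":-30,"y":0,"z":-20,"turn":0},{"jaw":0,"x":-35,"y":0,"z":0,"turn":0},{"jaw":0,"x":-35,"y":0,"z":0,"turn":0},{"jaw":0,"x":0,"y":0,"z":0,"turn":0},{"jaw":0,"x":0,"y":0,"z":0,"turn":0},{"jaw":0,"x":0,"y":0,"z":0,"turn":0},{"jaw":0,"x":0,"y":0,"z":0,"turn":0},{"jaw":0,"x":0,"y":0,"z":0,"turn":0},{"jaw":0,"x":0,"y":0,"z":0,"turn":0},{"jaw":0,"x":0,"y":0,"z":0,"turn":0}]'
python3 - <<'E'
from h import *
rs=look('f',('wrist','side')); Q={'elbow':[633.5,-16,6],'step':[555,6,6],'bridge':[633.6,-15.6,26]}
for c in rs:
    P,col=cloud(rs[c]); D={n:sdf((P-o)@rot(-.277),M[n]) for n,o in Q.items()}; mn=np.min(list(D.values()),0)
    for n,o in Q.items():
        k=(D[n]<5)&(D[n]==mn)&(P[:,2]>30)&(col.min(1)>100); print(c,n,k.sum(),fit6(n,P[k],[*o[:2],-.277,o[2],0]) if k.sum()>150 else '')
a=rs['wrist']['frame'][:300]; b=cv2.resize(rs['side']['frame'][190:290,240:453],(640,300)); cv2.imwrite('pics/final.png',np.vstack([a,b]))
E
```

```text
clock: 33.55
tool_pos: [622.0, -11.5, 217.1]
ee_rot: [3.111, -0.434, -0.003]
force: [0.9, 0.4, -0.2]
grip_width: 0.973
grip_force: 0.0
clock: 34.38
tool_pos: [526.9, 15.7, 236.1]
ee_rot: [-3.111, 0.435, 0.001]
force: [1.2, 0.8, -0.1]
grip_width: 1.002
grip_force: 0.0
wrist elbow 3925 ([633.453, -16.005, -0.28, 4.505, 0.003], np.float64(0.5))
wrist step 3077 ([553.431, 4.859, -0.297, 4.589, -0.012], np.float64(0.53))
wrist bridge 8108 ([633.78, -13.655, -0.289, 24.641, -0.001], np.float64(0.54))
side elbow 394 ([636.916, -18.03, -0.254, 3.666, 0.039], np.float64(0.85))
side step 501 ([554.075, 7.021, -0.282, 4.874, -0.018], np.float64(0.76))
side bridge 1101 ([633.611, -14.781, -0.286, 24.964, -0.001], np.float64(0.84))
```

View pics/final.png

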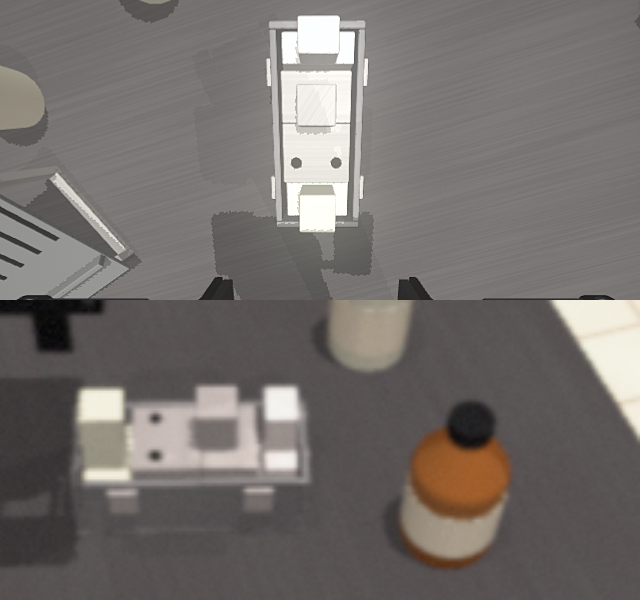

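The final view shows all three lugs upright in the case, at (318,35), (317,105) and (317,205) in the wrist picture. The fits put the elbow and block on the case floor and the bridge on the elbow's foot. Neighbouring objects are in place and the gripper is open and clear.

```bash
python3 -c "
from cell import job; print(job.sign_off())"
```

```text
the job is handed in; nothing more can be done
None
```

The job is handed in: the elbow, stepped block and bridge went into the case in that order, all upright and fully home in the final check, with the gripper open and clear at about 34 s.

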